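# Lock a seat slide with its pin by feel

## Task

Take the red-knobbed lock pin out of the wooden block and put it down the boss of the blue seat slide. Resting its tip lightly on the bar below, work the slide along its rail with the pin until you feel the tip drop into the hidden lock hole, then ease the pin fully home, knob down on the boss, and let go. Be gentle, the pin and boss bruise easily, and leave the other things on the bench where they are.

Things in the scene. Friction and masses are not known exactly. Their poses are not given: they have to be found in the camera images.
- pin: The lock pin, loose, about 90 g, upright in the wooden block at the start. Steel shank 12 mm in diameter, 57 mm long, the last 3 mm tapered to a 7.6 mm flat tip; above it a red knob 40 mm tall: a collar 27 mm wide for 4 mm, then a round grip 24 mm in diameter from 7 to 37 mm above the shoulder. Origin at the tip, z along the pin up to the knob; its yaw means nothing.
- pin_shoulder (a point): Underside of the pin's knob, on the pin axis, 57 mm above the tip. Moves with the pin.
- block: Fixed drilled block of pale wood, 60 mm (x) by 100 mm (y) by 62 mm tall, origin at the centre of its underside. The pin stands in a 15 mm hole at (0, +20 mm) of the block's frame, the knob on the top face, its tip 5 mm over the bench.
- runner: Fixed seat runner bolted to the bench: a steel rail 440 mm long along its own y axis, 84 mm wide over its feet, carrying the blue slide. Origin at the middle of its underside, on the bench, z up. Pin and runner (slide and bar included) bruise if pressed together with more than 40 N, from above or sideways.
- bar_face (a point): Point on the runner's centre line, 36 mm above its origin, in the level top face of the lock bar, which lies in the rail hidden under the slide. The bar has one lock hole, 14 mm in diameter and 14 mm deep, on the centre line (runner x = 0), at a different place each time between runner y = -10 mm and +45 mm. Nothing outside shows where.
- slide (a joint): Position of the blue slide along the rail, in m, growing towards the runner's +y; 0 with the boss over the runner's origin; stops at -0.065 and +0.065. It starts between -0.062 and -0.040, so the hole always lies on its +y side. It moves stiffly (about 3 N) and stays where left. 300 mm long, 52 wide, top plate 56 mm above the bench; two 16 mm studs stand on it 115 mm either side of the boss.
- boss_mouth (a point): Centre of the top rim of the boss, a steel tube standing on the slide, 33 mm wide at the rim, 80 mm above the bench; vertical bore 14 mm in diameter, flared to about 20 mm at the rim. Moves with the slide. A pin resting on the lock bar has its shoulder 13 mm above the rim; fully home, its shoulder sits on the rim and its tip is 13 mm down the lock hole.
- foam_can: Bystander: red and yellow foam spray can, 64 mm in diameter, 235 mm tall, standing; origin at the centre of its underside.
- tape: Bystander: roll of yellow tape lying flat, 100 mm in diameter, 48 mm high, origin at the centre of its underside.
- offcut: Bystander: pink foam offcut, 120 (x) by 60 (y) by 50 mm, origin at the centre of its underside.
- screwdriver: Bystander: red-handled screwdriver, 200 mm long, lying on the bench along its own x axis, origin at mid-length on its underside.
Mind the look-alikes: they are no part of the job. What is shaped like the pin but black, pink or turquoise is not meant.

How it is judged:
By the outcome, as a careful person would: the job done as asked, in the order asked, and still so for the second after the job is handed in, with the robot touching nothing.
It also fails if it takes over 72 s, if anything falls off the work surface, if the arm or the gripper's body presses on something with over 40 N, if the wrist force passes 120 N, or if a joint passes its speed limit or range.

## Robot

A 6-joint arm with a two-finger parallel gripper is mounted at the origin on the work surface. World frame = base frame: x ahead of the robot, y to its left, z up, the work surface at z = 0. Lengths are in mm, angles in degrees, forces in N, time in s.
With the tool pointing down it reaches from about 300 to 850 mm from the base axis. Payload 4.2 kg.
Tool frame: the origin (TCP) lies at the very end of the fingers, on their centre line; the grasp point (between the pads) lies env.grip_point_offset behind it (env.grip_point_offset is the distance from the TCP to the grasp point, in mm); z points along the fingers, y is the direction in which the jaws open and shut (so a half turn about z gives the same grasp; the last joint's range is limited). The gripper opens to 91 mm and grips with 3 to 60 N. Pads are 32 mm wide; open, the fingers measure 118 mm over their backs; the gripper's body (76 mm by 178 mm) begins 60 mm behind the grasp point.
Start: joints at [-66.234, 18.312, 89.639, -0, 72.044, -1.146], TCP at [242.212, -521.514, 213.976] pointing down, gripper open.
Joint ranges: [-177.97, 177.97], [-48.28, 115.42], [12.27, 149.76], [-77.06, 257.06], [2.81, 150.46], [-146.56, 146.56]. Speed limits (degrees/s): [147.25, 147.25, 180, 180, 180, 180].

## Interface

Orientations are given as [roll, pitch, yaw] about the fixed x, y, z axes, in that order (R = Rz(yaw) Ry(pitch) Rx(roll)).
In Python, from workcell import env, grab_frame, camera_params gives the robot as it stands. The module is installed in compiled form; this text tells all that it offers.
- The arm moves only by the shell command python3 -m creep 'ROWS' [OPENING] [FORCE]. ROWS is a JSON object of lists of equal length, an entry for each row: "offset": the shift along the tool's x, y, z in m, a list of three; "rotation": the turn, a rotation vector about the tool's x, y, z in degrees, a list of three. A call has 1 to 5 rows; each row shifts and turns the commanded pose from where the row before left it, along the tool's axes as they then stand; what a row does not reach is not made up. A row lasts 1/8 s, in which the tool goes at most 62.5 mm and 10.7 degrees, less where a joint would pass 70% of its speed; a pose out of reach is approached as far as the arm can. A call is refused whole if a number of a shift passes 0.0625 or a number of a turn 10.7, either way. A call with a gripper value outside its range is refused whole. OPENING is the closure, from 0 (fully open) to 1 (shut), set as the call begins (- or left out, the last holds). The fingers move at their own pace and stop on an object; FORCE is the grip in N (left out, the last holds). Time passes only in rows, so rows that do not move let the fingers close. It gives the time, the measured TCP pose, the force and the opening at its end, in the units of the state.
- env.state(): the state, without advancing time (a new reading comes with each control period).
- grab_frame(name): name is "scene" or "top"; returns the picture (400x640x3 uint8, red, green, blue); there is no depth.
- camera_params(name): a dict with "mtx" (3x3 intrinsics, pixels), "R" (3x3) and "t" (3): a world point X has camera coordinates R X + t. Camera axes: x right, y down, z forward; pixel columns grow to the right and rows downward; lengths in mm; the calibration is good to about 2 mm. A picture is of the moment at which its call begins. camera_params takes no time and is no camera call.
- env.job_done(): hands the job in, once; it reports no verdict.
The state is a dict: "time_s": time; "qpos": joint angles; "qvel": joint speeds; "effort": joint torques, N m; "ee_pos": TCP position; "ee_rot": TCP orientation; "force": force on the tool from outside, world axes, zero at the start; "torque": the same for the moment, N m; "gripper_width": finger opening in mm.
Only numpy, scipy, OpenCV 4.12 (cv2) and the standard library are available. Lean on these libraries where they do the work, as an engineer would, in place of code of your own. Each camera call takes 0.05 s, during which the arm holds its last target.

## Working session

There is one attempt and no reset: what is moved stays moved. The work goes in short steps, Python scripts to look and compute and a shell command to move; the robot and the scene stay as the last step left them, time stands still between calls to the robot, and variables do not carry over. Pictures are saved under pics/ and viewed, and the job is handed in when it is done.

```bash
mkdir -p pics
python3 - <<'E'
from workcell import env, grab_frame, camera_params
import cv2
for n in("scene","top"):
    cv2.imwrite(f"pics/{n}0.png",grab_frame(n)[:,:,::-1])
    p=camera_params(n);print(n,p["mtx"],p["R"],p["t"])
print(env.state(),env.grip_point_offset)
E
```

```text
scene [[375.72459308   0.         315.21107226]
 [  0.         375.72459308 200.88081238]
 [  0.           0.           1.        ]] [[ 0.77431782  0.63272175  0.00975201]
 [ 0.51913291 -0.62634586 -0.58154267]
 [-0.36184657  0.45536144 -0.81345745]] [-395.8876596  -233.14800541 1158.12373218]
top [[515.03852495   0.         325.59529775]
 [  0.         515.03852495 191.69424153]
 [  0.           0.           1.        ]] [[-0.02130973 -0.99975299  0.00631271]
 [-0.98116483  0.01970014 -0.19216525]
 [ 0.19199343 -0.0102888  -0.98134228]] [   9.42077743  517.11031679 1390.56305204]
{'time_s': 0.1, 'qpos': array([-6.62336034e+01,  1.83474369e+01,  8.96972347e+01, -1.09325133e-03,
        7.20436085e+01, -1.14627772e+00]), 'qvel': array([-0.04653133, -0.07048991, -0.22431436, -0.08616899, -0.01344581,
        0.02576375]), 'effort': array([-2.92833902e-04, -4.13334560e+01, -2.32509595e+01,  7.28227082e-02,
        4.22252517e-02, -5.34046058e-05]), 'ee_pos': array([ 242.02858441, -521.10481978,  213.22455563]), 'ee_rot': array([-1.79911717e+02, -7.26769279e-04,  2.49130116e+01]), 'force': array([-0.34185276, -0.5129202 , -0.25939417]), 'torque': array([ 0.0017779 , -0.02712763,  0.00755496]), 'gripper_width': 90.77064791124741} 18.8
```

View pics/scene0.png

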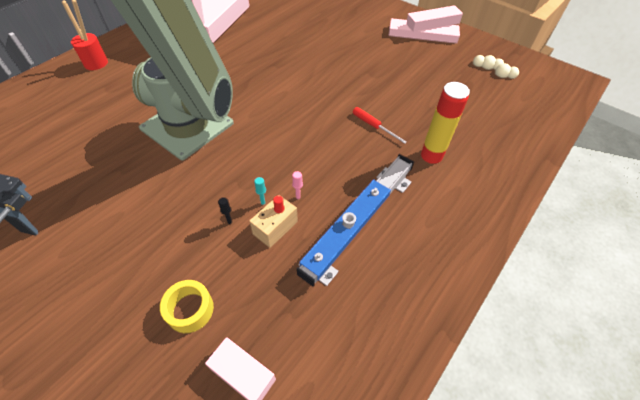

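View pics/top0.png

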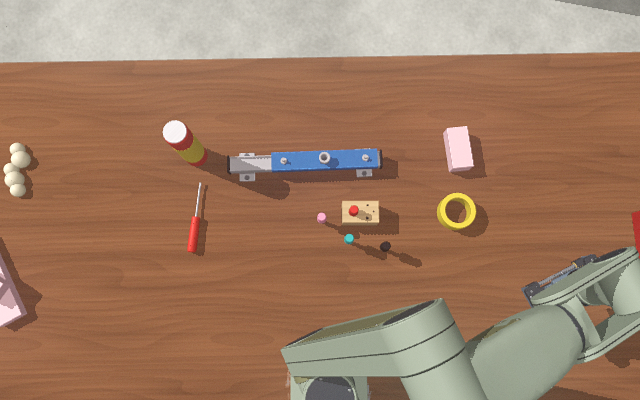

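The red pin stands in the block at top (354,211) and scene (279,203). The boss rim is at top (324,158) and scene (349,219). I'll zoom in to measure them.

Run:
```python
import cv2
a=cv2.imread("pics/top0.png")[130:260,220:400];cv2.imwrite("pics/topz.png",cv2.resize(a,None,fx=4.4,fy=4.4,interpolation=cv2.INTER_CUBIC))
a=cv2.imread("pics/scene0.png")[150:290,210:420];cv2.imwrite("pics/scenez.png",cv2.resize(a,None,fx=3.8,fy=3.8,interpolation=cv2.INTER_CUBIC))
```

```text
(no output)
```

View pics/topz.png

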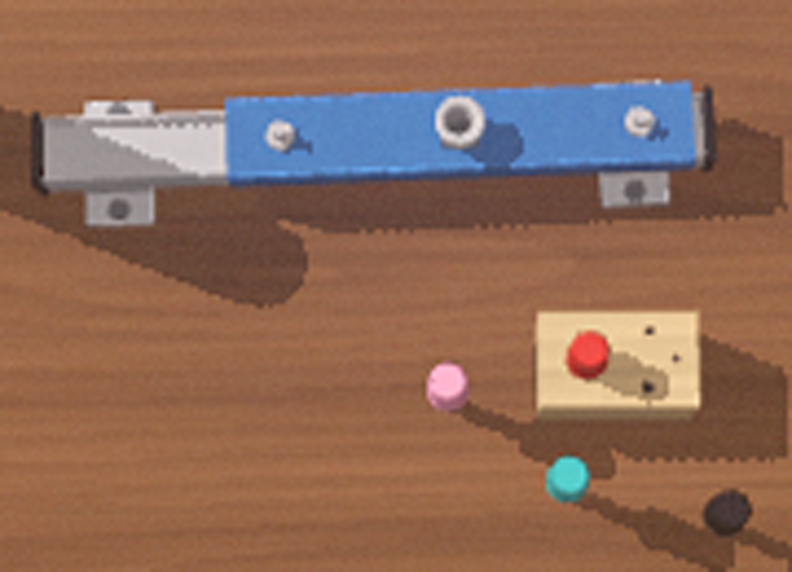

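View pics/scenez.png

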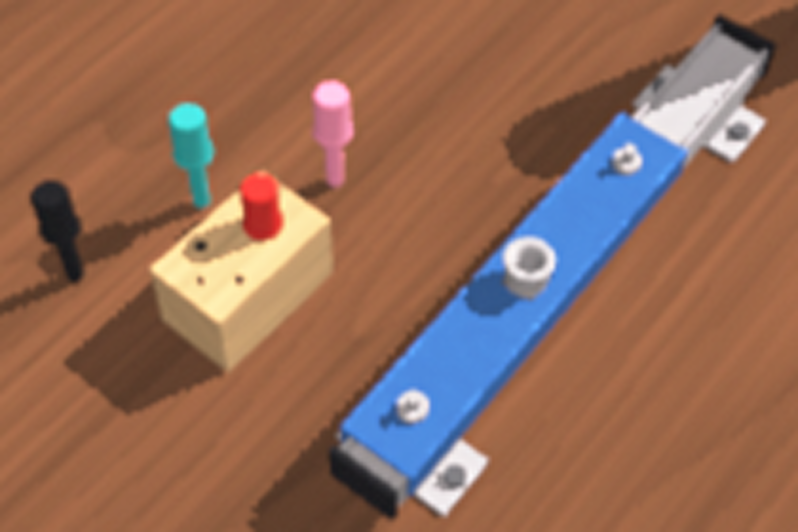

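```bash
cat > h.py <<'E'
import numpy as np, cv2
from workcell import env, grab_frame, camera_params
from scipy.optimize import least_squares
P={n:camera_params(n) for n in("scene","top")}
def proj(n,X):
    X=np.atleast_2d(X).astype(float);p=P[n];c=X@np.array(p["R"]).T+np.array(p["t"]).ravel();u=c@np.array(p["mtx"]).T
    return u[:,:2]/u[:,2:]
def ray(n,uv,z):
    p=P[n];R=np.array(p["R"]);C=-R.T@np.array(p["t"]).ravel()
    d=R.T@np.linalg.solve(np.array(p["mtx"]),[uv[0],uv[1],1]);return C+d*(z-C[2])/d[2]
def tri(uvs):
    A=[];b=[]
    for n,uv in uvs.items():
        p=P[n];R=np.array(p["R"]);C=-R.T@np.array(p["t"]).ravel();d=R.T@np.linalg.solve(np.array(p["mtx"]),[uv[0],uv[1],1]);d/=np.linalg.norm(d)
        M=np.eye(3)-np.outer(d,d);A.append(M);b.append(M@C)
    return np.linalg.lstsq(np.vstack(A),np.hstack(b),rcond=None)[0]
def sub(mask):return cv2.moments(mask.astype(np.uint8),True)
def silh(n,x,y,z0,segs):
    # centroid of projected knob hull; segs list (r,zlo,zhi)
    a=np.linspace(0,2*np.pi,48);pts=[]
    for r,l,h in segs:
        for z in(l,h):pts.append(np.c_[x+r*np.cos(a),y+r*np.sin(a),0*a+z0+z])
    h=cv2.convexHull(proj(n,np.vstack(pts)).astype(np.float32));m=cv2.moments(h);return np.array([m["m10"]/m["m00"],m["m01"]/m["m00"]])
KNOB=[(13.5,0,4),(12,7,37),(10,40,40)]
def redc(img,box):
    hsv=cv2.cvtColor(img,cv2.COLOR_RGB2HSV);m=((hsv[...,0]<6)|(hsv[...,0]>174))&(hsv[...,1]>185)&(hsv[...,2]>70)
    k=np.zeros_like(m);k[box[1]:box[3],box[0]:box[2]]=1;m&=k
    M=cv2.moments(m.astype(np.uint8),True);return np.array([M["m10"]/M["m00"],M["m01"]/M["m00"]]),M["m00"]
E
python3 - <<'E'
from h import *
I={n:cv2.imread(f"pics/{n}0.png")[:,:,::-1].copy() for n in P}
B={"top":(343,200,366,222),"scene":(268,190,292,218)}
c={n:redc(I[n],B[n]) for n in P};print(c)
for n in P:
    f=least_squares(lambda q:silh(n,q[0],q[1],62,KNOB)-c[n][0],[450,0]);print(n,f.x)
rt=(220+459/4.4-.4,130+122/4.4-.4);rs=(210+528/3.8-.4,150+261/3.8-.4)
print("boss",ray("top",rt,80),ray("scene",rs,80),tri({"top":rt,"scene":rs}))
t=lambda x,y,z:ray("top",(220+x/4.4-.4,130+y/4.4-.4),z).round(1)
print("studs",t(283,133,62),t(642,120,62)," slide corners",t(227,98,56),t(690,82,56),t(690,165,56),t(227,183,56))
print("block",t(537,311,62),t(699,313,62),t(698,409,62),t(537,408,62))
print("feet",t(119,108,4),t(119,209,4),t(634,190,4), "looks",t(447,380,97),t(567,472,97),t(727,508,97))
print("ends",t(40,115,40),t(40,190,40),t(708,90,40),t(708,165,40))
E
```

```text
{'scene': (array([278.09375  , 204.2265625]), 128.0), 'top': (array([353.73333333, 211.26666667]), 15.0)}
scene [450.00005029   0.        ]
top [456.15153909   0.        ]
boss [608.57643977   1.61044795  80.        ] [612.53452213  -3.16265584  80.        ] [610.33711641   1.34341339  72.56540743]
studs [608.3 113.8  62. ] [ 612.4 -115.5   62. ]  slide corners [633.8 150.1  56. ] [ 638.6 -147.9   56. ] [ 583.7 -145.7   56. ] [577.7 150.1  56. ]
block [489.8 -45.   62. ] [ 486.5 -146.8   62. ] [ 425.7 -143.7   62. ] [428.4 -43.3  62. ]
feet [642.8 226.9   4. ] [574.  226.4   4. ] [ 580.1 -113.8    4. ] looks [442.   12.4  97. ] [384.4 -59.   97. ] [ 360.7 -154.8   97. ]
ends [629.2 272.8  40. ] [579.3 272.   40. ] [ 637.5 -161.3   40. ] [ 587.3 -159.2   40. ]
```

Run:
```python
from h import *
I={n:cv2.imread(f"pics/{n}0.png")[:,:,::-1].copy() for n in P}
B={"top":(343,200,366,222),"scene":(268,190,292,218)}
def redm(img,box):
    i=img.astype(int);m=(i[...,0]>2.2*i[...,1])&(i[...,0]>2.2*i[...,2])&(i[...,0]>110)
    k=np.zeros_like(m);k[box[1]:box[3],box[0]:box[2]]=1;M=cv2.moments((m&k).astype(np.uint8),True);return np.array([M["m10"]/M["m00"],M["m01"]/M["m00"]]),M["m00"]
c={n:redm(I[n],B[n]) for n in P};print(c)
for n in P:
    f=least_squares(lambda q:silh(n,q[0],q[1],62,KNOB)-c[n][0],[450,-70],diff_step=1e-2);print(n,f.x,f.cost)
f=least_squares(lambda q:np.r_[[silh(n,q[0],q[1],62,KNOB)-c[n][0] for n in P]].ravel(),[450,-70],diff_step=1e-2);print(f.x,f.fun)
for n in P:print(n,proj(n,[[608.6,1.6,80],[458,-75,102],[458,-75,62]]))
```

```text
{'scene': (array([278.0738255 , 203.95302013]), 149.0), 'top': (array([353.22666667, 210.49333333]), 75.0)}
scene [459.24386248 -76.92299941] 2.6934232693782434e-13
top [458.39271071 -75.24471155] 9.082090090553163e-13
[458.75147119 -76.08495385] [ 0.0859254  -0.3310367   0.30386811 -0.13685946]
scene [[348.39602426 216.05107862]
 [277.56039952 197.56407289]
 [278.74845013 207.31049726]]
top [[323.92177129 157.31897764]
 [353.7102641  209.11840982]
 [352.84051899 211.42726552]]
```

Run:
```python
import cv2,numpy as np
a=cv2.imread("pics/top0.png")[142:176,306:342];a=cv2.resize(a,None,fx=11,fy=11,interpolation=cv2.INTER_NEAREST)
b=cv2.imread("pics/scene0.png")[202:236,331:367];b=cv2.resize(b,None,fx=11,fy=11,interpolation=cv2.INTER_NEAREST)
cv2.imwrite("pics/bz.png",np.hstack([a,b]))
```

```text
(no output)
```

View pics/bz.png

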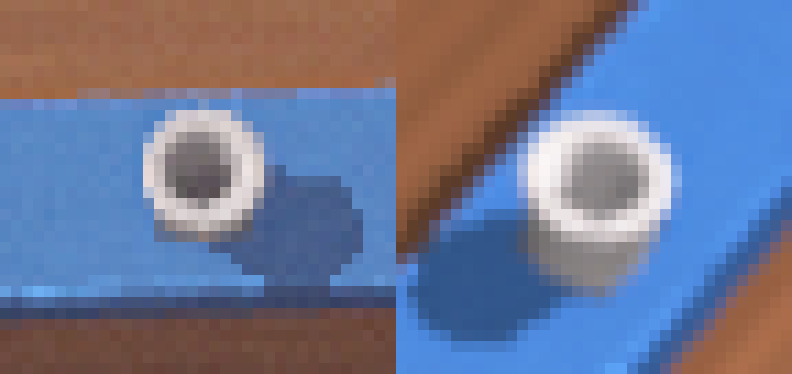

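Run:
```python
from h import *
a=(323.95,156.8);b=(348.7,217.4)
print(ray("top",a,80),ray("scene",b,80),tri({"top":a,"scene":b}),ray("scene",(348.3,217.),80))
```

```text
[610.08502969   1.49092614  80.        ] [611.36068144  -0.96688515  80.        ] [610.61455458   1.1755001   76.86575819] [609.98888775  -0.66613436  80.        ]
```

```bash
python3 -m creep '{"offset":[[0,0,0],[0,0,0],[0,0,0],[0,0,0]],"rotation":[[0,0,8],[0,0,8],[0,0,7.9],[0,0,0]]}' 0
python3 -c "
from h import *
print('can',ray('top',(175.5,132),235))
print(env.state()['ee_pos'],env.state()['ee_rot'])"
```

```text
time_s: 0.6
ee_pos: [242.1, -521.3, 213.5]
ee_rot: [-180.0, 0.0, 1.1]
force: [-0.8, -0.1, 1.4]
gripper_width: 91.3
can [639.51787484 370.07839652 235.        ]
[ 242.10033756 -521.28139329  213.52631291] [-1.79953902e+02  1.91054305e-02  1.10262221e+00]
```

```bash
python3 -m creep '{"offset":[[0.028,-0.055,0],[0.028,-0.055,0],[0.028,-0.055,0],[0.028,-0.055,0],[0.028,-0.055,0]],"rotation":[[0,0,0],[0,0,0],[0,0,0],[0,0,0],[0,0,0]]}' 
python3 -m creep '{"offset":[[0.028,-0.055,0],[0.028,-0.055,0],[0.028,-0.055,0],[0,0,0],[0,0,0]],"rotation":[[0,0,0],[0,0,0],[0,0,0],[0,0,0],[0,0,0]]}' 
python3 -c "
from h import *
s=env.state();print(s['ee_pos'],s['ee_rot'],s['qpos'])"
```

```text
time_s: 1.23
ee_pos: [377.9, -242.3, 214.0]
ee_rot: [180.0, -0.0, 1.1]
force: [1.0, 0.0, 0.0]
gripper_width: 91.1
time_s: 1.85
ee_pos: [458.0, -77.8, 213.7]
ee_rot: [180.0, 0.1, 1.1]
force: [-0.6, -0.5, -0.2]
gripper_width: 91.3
[458.02970575 -77.76312063 213.72969278] [1.79968527e+02 5.11386650e-02 1.14190669e+00] [-1.10240348e+01  8.35784971e+00  1.03164203e+02 -4.46431625e-02
  6.85213106e+01  7.78504066e+01]
```

```bash
python3 -m creep '{"offset":[[0.0006,-0.002,0.05],[0,0,0.045],[0,0,0.03],[0,0,0.0195],[0,0,0]],"rotation":[[0,0,0],[0,0,0],[0,0,0],[0,0,0],[0,0,0]]}' 
python3 -c "
from h import *
for n in P: cv2.imwrite(f'pics/{n}1.png',grab_frame(n)[:,:,::-1])
a=cv2.imread('pics/top1.png')[150:260,280:420];b=cv2.imread('pics/scene1.png')[150:260,210:350]
cv2.imwrite('pics/c1.png',cv2.resize(np.hstack([a,b]),None,fx=2.8,fy=2.8))"
```

```text
time_s: 2.48
ee_pos: [457.3, -77.0, 68.3]
ee_rot: [-180.0, 0.2, 0.9]
force: [-0.8, 0.1, 0.1]
gripper_width: 90.8
```

View pics/c1.png

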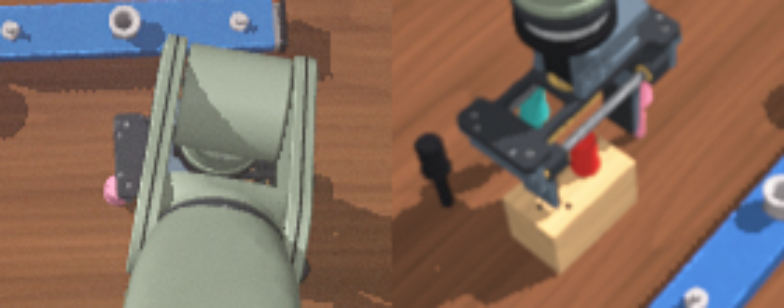

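The open jaws straddle the red knob, clear of the pink pin and the block. I'll close gently.

```bash
python3 -m creep '{"offset":[[0,0,0],[0,0,0],[0,0,0],[0,0,0],[0,0,0]],"rotation":[[0,0,0],[0,0,0],[0,0,0],[0,0,0],[0,0,0]]}' 1 6
python3 -m creep '{"offset":[[0,0,0],[0,0,0],[0,0,0],[0,0,0]],"rotation":[[0,0,0],[0,0,0],[0,0,0],[0,0,0]]}' 1 6
```

```text
time_s: 3.2
ee_pos: [459.0, -75.6, 69.5]
ee_rot: [180.0, -0.0, 1.0]
force: [-0.4, -0.2, -0.6]
gripper_width: 44.6
time_s: 3.7
ee_pos: [459.0, -75.7, 69.5]
ee_rot: [180.0, -0.0, 1.0]
force: [-0.4, 0.2, 0.5]
gripper_width: 23.2
```

```bash
python3 -m creep '{"offset":[[0,0,0],[0,0,0],[0,0,-0.004],[0,0,-0.01],[0,0,-0.015]],"rotation":[[0,0,0],[0,0,0],[0,0,0],[0,0,0],[0,0,0]]}' 1 22
python3 -m creep '{"offset":[[0,0,-0.02],[0,0,-0.03],[0,0,-0.025],[0,0,0],[0,0,0]],"rotation":[[0,0,0],[0,0,0],[0,0,0],[0,0,0],[0,0,0]]}'
python3 -c "
from h import *
for n in P: cv2.imwrite(f'pics/{n}2.png',grab_frame(n)[:,:,::-1])
print(env.state()['ee_pos'])
b=cv2.imread('pics/scene2.png')[110:260,210:390]
cv2.imwrite('pics/c2.png',cv2.resize(b,None,fx=4,fy=4))"
```

```text
time_s: 4.32
ee_pos: [458.7, -75.5, 99.0]
ee_rot: [-180.0, 0.0, 1.0]
force: [-0.3, -0.0, -0.5]
gripper_width: 23.5
time_s: 4.95
ee_pos: [458.3, -75.4, 172.8]
ee_rot: [-180.0, 0.1, 1.0]
force: [-0.7, -0.5, -1.4]
gripper_width: 23.3
[458.06423337 -75.451724   172.30197357]
```

View pics/c2.png

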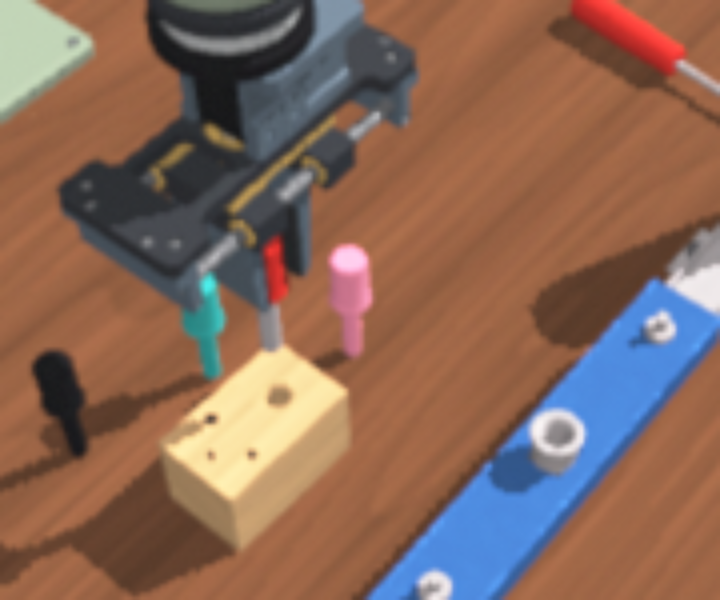

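```bash
python3 -m creep '{"offset":[[0.03,-0.0147,0],[0.043,-0.0207,0],[0.05,-0.0238,0],[0.03,-0.0145,0],[0,0,0]],"rotation":[[0,0,0],[0,0,0],[0,0,0],[0,0,0],[0,0,0]]}'
python3 -m creep '{"offset":[[0,0,0.01],[0,0,0.005],[0,0,0],[0,0,0]],"rotation":[[0,0,0],[0,0,0],[0,0,0],[0,0,0]]}'
python3 -c "
from h import *
for n in P: cv2.imwrite(f'pics/{n}3.png',grab_frame(n)[:,:,::-1])
p=env.state()['ee_pos'];print(p)
t=np.array([p[0],p[1],p[2]-64.5]);print(proj('scene',t),proj('top',t))
b=cv2.imread('pics/scene3.png')[170:250,300:400];a=cv2.imread('pics/top3.png')[120:200,275:375]
cv2.imwrite('pics/c3.png',cv2.resize(np.vstack([b,a]),None,fx=6,fy=3.7*1) if 0 else cv2.resize(b,None,fx=7,fy=7))
cv2.imwrite('pics/c3t.png',cv2.resize(a,None,fx=5,fy=5))"
```

```text
time_s: 5.68
ee_pos: [611.8, 1.9, 171.4]
ee_rot: [-180.0, 0.1, 1.1]
force: [-1.0, -0.7, -1.8]
gripper_width: 23.5
time_s: 6.18
ee_pos: [610.5, 0.5, 158.8]
ee_rot: [180.0, -0.0, 1.0]
force: [-0.5, -0.6, -1.2]
gripper_width: 23.3
[6.10696617e+02 5.98675354e-01 1.58921304e+02]
[[349.38877274 213.36685439]] [[324.28673472 155.22077359]]
```

View pics/c3.png

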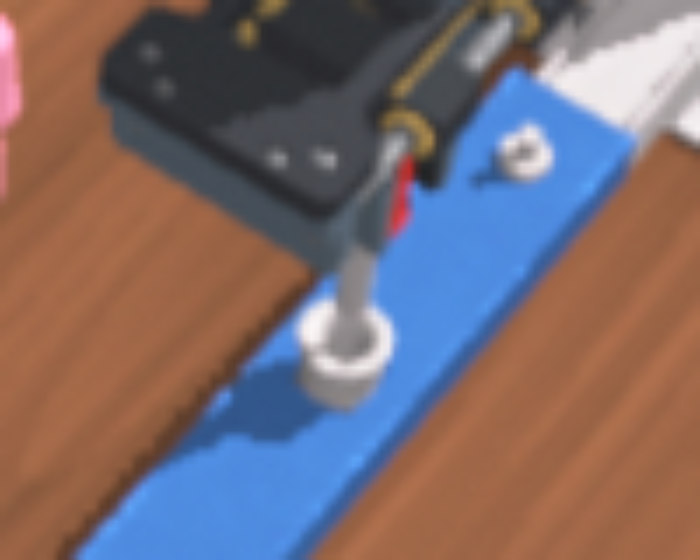

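View pics/c3t.png

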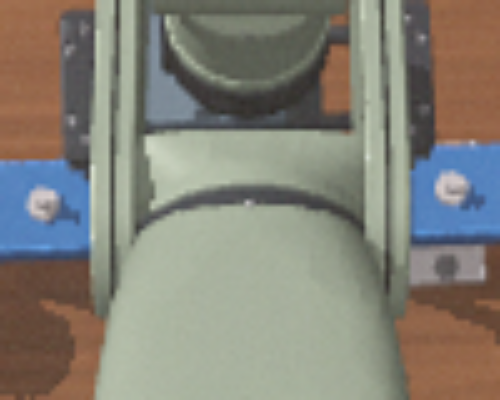

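```bash
python3 -c "
from h import *
print(proj('scene',[[458.2,-75.5,108],[458.2,-75.5,165],[458.2,-75.5,95],[610.6,.6,94.4],[610.6,.6,151.4],[610.6,.6,80],[610.6,.6,70]]))
b=cv2.imread('pics/scene3.png')[185:230,330:375];a=cv2.imread('pics/scene2.png')[165:210,255:300]
cv2.imwrite('pics/d3.png',cv2.resize(np.hstack([b,a]),None,fx=8.8,fy=8.8,interpolation=cv2.INTER_NEAREST))"
```

```text
[[277.29174473 196.21765769]
 [275.41083101 180.83545532]
 [277.69298813 199.49904537]
 [349.35428813 213.34923735]
 [351.55492896 198.76440652]
 [348.83535074 216.78851466]
 [348.48310103 219.12306301]]
```

View pics/d3.png

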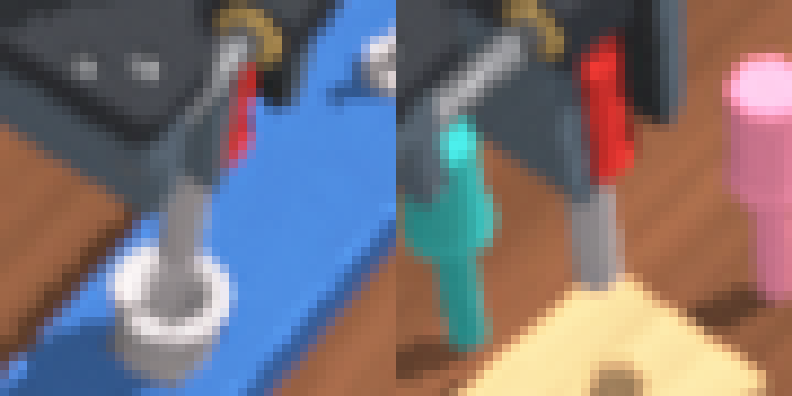

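The scene zoom shows the pin tip just over the boss bore, with the rim centre at about (349,218). The shank sits roughly 1 px to its right, well inside the 6 mm capture of the flare. I'll nudge it and lower gently.

```bash
python3 -m creep '{"offset":[[-0.001,0.001,0.004],[0,0,0.005],[0,0,0.004],[0,0,0.003],[0,0,0]],"rotation":[[0,0,0],[0,0,0],[0,0,0],[0,0,0],[0,0,0]]}'
python3 -m creep '{"offset":[[0,0,0.002],[0,0,0.002],[0,0,0]],"rotation":[[0,0,0],[0,0,0],[0,0,0]]}'
```

```text
time_s: 6.9
ee_pos: [609.5, -0.2, 142.1]
ee_rot: [180.0, 0.0, 1.0]
force: [-1.0, -0.2, -2.1]
gripper_width: 23.6
time_s: 7.28
ee_pos: [609.5, -0.2, 138.2]
ee_rot: [180.0, 0.0, 1.0]
force: [-1.0, -0.8, -0.4]
gripper_width: 23.5
```

```bash
python3 -m creep '{"offset":[[0,0,0.002],[0,0,0.002],[0,0,0]],"rotation":[[0,0,0],[0,0,0],[0,0,0]]}'
python3 -m creep '{"offset":[[0,0,0.002],[0,0,0.002],[0,0,0]],"rotation":[[0,0,0],[0,0,0],[0,0,0]]}'
python3 -m creep '{"offset":[[0,0,0.002],[0,0,0.002],[0,0,0]],"rotation":[[0,0,0],[0,0,0],[0,0,0]]}'
```

```text
time_s: 7.65
ee_pos: [609.5, -0.2, 134.2]
ee_rot: [180.0, 0.0, 1.0]
force: [-0.8, 0.0, -0.9]
gripper_width: 23.4
time_s: 8.02
ee_pos: [609.5, -0.3, 130.2]
ee_rot: [180.0, 0.0, 1.0]
force: [0.4, 0.2, -1.1]
gripper_width: 23.4
time_s: 8.4
ee_pos: [609.5, -0.2, 126.2]
ee_rot: [180.0, 0.0, 1.0]
force: [0.7, -0.9, -1.2]
gripper_width: 23.4
```

```bash
python3 -m creep '{"offset":[[0,0,0.003],[0,0,0.003],[0,0,0.003],[0,0,0.003],[0,0,0]],"rotation":[[0,0,0],[0,0,0],[0,0,0],[0,0,0],[0,0,0]]}'
python3 -c "
from h import *
b=grab_frame('scene')[160:250,300:400,::-1]
cv2.imwrite('pics/c4.png',cv2.resize(b,None,fx=6,fy=6))"
```

```text
time_s: 9.02
ee_pos: [609.5, -0.2, 114.1]
ee_rot: [180.0, 0.0, 1.0]
force: [-0.1, 0.4, -1.2]
gripper_width: 23.2
```

View pics/c4.png

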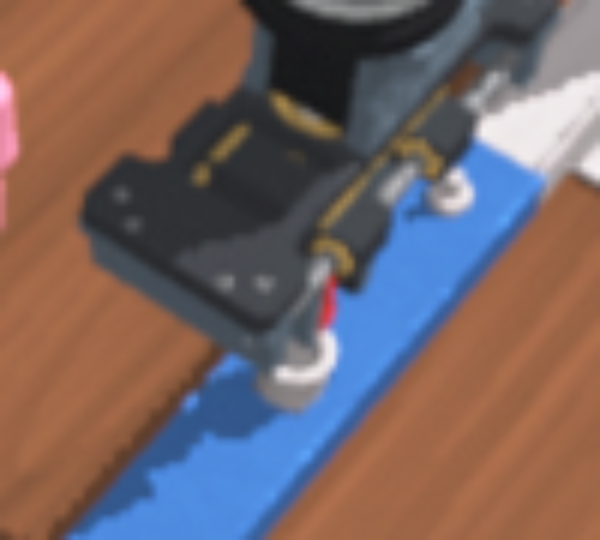

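The pin is in the bore (boss at zoom (295,370)) with no force showing. I'll lower until the tip touches the bar.

```bash
python3 -m creep '{"offset":[[0,0,0.004],[0,0,0.004],[0,0,0.003],[0,0,0]],"rotation":[[0,0,0],[0,0,0],[0,0,0],[0,0,0]]}'
for i in 1; do python3 -m creep '{"offset":[[0,0,0.0008],[0,0,0]],"rotation":[[0,0,0],[0,0,0]]}'; done
python3 -m creep '{"offset":[[0,0,0.0008],[0,0,0]],"rotation":[[0,0,0],[0,0,0]]}'
python3 -m creep '{"offset":[[0,0,0.0005],[0,0,0]],"rotation":[[0,0,0],[0,0,0]]}'
```

```text
time_s: 9.57
ee_pos: [609.4, -0.3, 103.0]
ee_rot: [180.0, 0.0, 1.0]
force: [-0.9, -0.6, -1.0]
gripper_width: 23.5
time_s: 9.82
ee_pos: [609.7, -0.3, 102.7]
ee_rot: [180.0, -0.0, 1.0]
force: [1.0, -0.5, -1.3]
gripper_width: 23.5
time_s: 10.07
ee_pos: [609.7, -0.3, 101.8]
ee_rot: [180.0, -0.0, 1.0]
force: [0.2, 0.5, -1.5]
gripper_width: 23.2
time_s: 10.32
ee_pos: [609.6, -0.2, 101.3]
ee_rot: [180.0, 0.0, 1.0]
force: [0.4, -0.3, -1.0]
gripper_width: 23.2
```

```bash
python3 -m creep '{"offset":[[0,0,0.0005],[0,0,0]],"rotation":[[0,0,0],[0,0,0]]}'
python3 -m creep '{"offset":[[0,0,0.0005],[0,0,0]],"rotation":[[0,0,0],[0,0,0]]}'
python3 -m creep '{"offset":[[0,0,0.0004],[0,0,0]],"rotation":[[0,0,0],[0,0,0]]}'
```

```text
time_s: 10.58
ee_pos: [609.6, -0.2, 100.8]
ee_rot: [180.0, 0.0, 1.0]
force: [0.6, -0.3, -0.2]
gripper_width: 23.5
time_s: 10.82
ee_pos: [609.7, -0.2, 100.4]
ee_rot: [180.0, -0.0, 1.0]
force: [-0.1, -0.2, 0.4]
gripper_width: 23.3
time_s: 11.08
ee_pos: [609.9, -0.3, 100.4]
ee_rot: [180.0, -0.0, 1.0]
force: [-0.2, 0.3, 3.7]
gripper_width: 23.5
```

The tip touched the bar at TCP z ≈ 100.4, as predicted, at about 5 N. Now I'll work the slide towards +y.

```bash
python3 -m creep '{"offset":[[0,-0.001,0],[0,-0.002,0],[0,-0.002,0]],"rotation":[[0,0,0],[0,0,0],[0,0,0]]}'
python3 -m creep '{"offset":[[0,-0.002,0],[0,-0.002,0],[0,-0.002,0]],"rotation":[[0,0,0],[0,0,0],[0,0,0]]}'
python3 -m creep '{"offset":[[0,-0.002,0],[0,-0.002,0],[0,-0.002,0]],"rotation":[[0,0,0],[0,0,0],[0,0,0]]}'
```

```text
time_s: 11.45
ee_pos: [609.9, 3.3, 100.4]
ee_rot: [179.8, -0.0, 1.1]
force: [-0.1, -6.0, 3.6]
gripper_width: 23.1
time_s: 11.82
ee_pos: [609.8, 9.2, 100.4]
ee_rot: [179.8, -0.0, 1.1]
force: [-1.3, -5.2, 4.3]
gripper_width: 23.4
time_s: 12.2
ee_pos: [609.7, 15.2, 100.4]
ee_rot: [179.8, -0.0, 1.1]
force: [0.1, -5.9, 3.9]
gripper_width: 23.6
```

```bash
python3 -m creep '{"offset":[[0,-0.002,0],[0,-0.002,0],[0,-0.002,0],[0,-0.002,0],[0,-0.002,0]],"rotation":[[0,0,0],[0,0,0],[0,0,0],[0,0,0],[0,0,0]]}'
python3 -m creep '{"offset":[[0,-0.002,0],[0,-0.002,0],[0,-0.002,0],[0,-0.002,0],[0,-0.002,0]],"rotation":[[0,0,0],[0,0,0],[0,0,0],[0,0,0],[0,0,0]]}'
python3 -c "
from h import *
cv2.imwrite('pics/t5.png',grab_frame('top')[120:200,160:420,::-1])"
```

```text
time_s: 12.82
ee_pos: [609.5, 25.2, 100.3]
ee_rot: [179.8, -0.0, 1.1]
force: [-1.1, -7.1, 4.9]
gripper_width: 23.3
time_s: 13.45
ee_pos: [609.3, 35.2, 100.4]
ee_rot: [179.8, -0.0, 1.1]
force: [-0.6, -5.9, 5.2]
gripper_width: 23.4
```

View pics/t5.png

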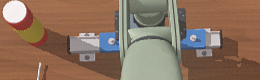

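The slide follows the pin: it now ends at about crop column 222, with the rail showing beyond. The hole could start at y ≈ 45, so I'll use finer steps.

```bash
python3 -m creep '{"offset":[[0,-0.001,0],[0,-0.001,0],[0,-0.001,0]],"rotation":[[0,0,0],[0,0,0],[0,0,0]]}'
python3 -m creep '{"offset":[[0,-0.001,0],[0,-0.001,0],[0,-0.001,0]],"rotation":[[0,0,0],[0,0,0],[0,0,0]]}'
```

```text
time_s: 13.88
ee_pos: [609.2, 38.1, 100.4]
ee_rot: [179.8, -0.0, 1.1]
force: [-0.0, -5.7, 4.4]
gripper_width: 23.9
time_s: 14.25
ee_pos: [609.1, 41.1, 100.4]
ee_rot: [179.8, -0.0, 1.1]
force: [-1.2, -5.7, 4.0]
gripper_width: 23.0
```

```bash
python3 -m creep '{"offset":[[0,-0.001,0],[0,-0.001,0],[0,-0.001,0]],"rotation":[[0,0,0],[0,0,0],[0,0,0]]}'
```

```text
time_s: 14.62
ee_pos: [609.1, 44.1, 100.4]
ee_rot: [179.8, -0.0, 1.1]
force: [-0.9, -4.7, 4.2]
gripper_width: 23.3
```

```bash
python3 -m creep '{"offset":[[0,-0.001,0],[0,-0.001,0],[0,-0.001,0]],"rotation":[[0,0,0],[0,0,0],[0,0,0]]}'
```

```text
time_s: 15.0
ee_pos: [609.0, 47.1, 100.3]
ee_rot: [179.8, -0.0, 1.1]
force: [-0.5, -4.9, 4.3]
gripper_width: 23.1
```

```bash
python3 -m creep '{"offset":[[0,-0.001,0],[0,-0.001,0],[0,-0.001,0]],"rotation":[[0,0,0],[0,0,0],[0,0,0]]}'
```

```text
time_s: 15.38
ee_pos: [609.0, 50.1, 100.3]
ee_rot: [179.8, -0.0, 1.1]
force: [-0.2, -6.4, 5.4]
gripper_width: 23.3
```

```bash
python3 -m creep '{"offset":[[0,-0.001,0],[0,-0.001,0],[0,-0.001,0]],"rotation":[[0,0,0],[0,0,0],[0,0,0]]}'
```

```text
time_s: 15.75
ee_pos: [608.9, 53.1, 100.3]
ee_rot: [179.8, -0.0, 1.1]
force: [-0.8, -6.6, 4.3]
gripper_width: 23.6
```

```bash
python3 -m creep '{"offset":[[0,-0.001,0],[0,-0.001,0],[0,-0.001,0]],"rotation":[[0,0,0],[0,0,0],[0,0,0]]}'
```

```text
time_s: 16.12
ee_pos: [608.8, 56.1, 100.4]
ee_rot: [179.8, -0.0, 1.1]
force: [-0.9, -6.0, 4.2]
gripper_width: 23.1
```

```bash
python3 -m creep '{"offset":[[0,-0.001,0],[0,-0.001,0],[0,-0.001,0]],"rotation":[[0,0,0],[0,0,0],[0,0,0]]}'
```

```text
time_s: 16.5
ee_pos: [608.8, 59.1, 100.3]
ee_rot: [179.8, -0.0, 1.1]
force: [0.5, -5.2, 4.2]
gripper_width: 23.6
```

```bash
python3 -m creep '{"offset":[[0,-0.001,0],[0,-0.001,0],[0,-0.001,0]],"rotation":[[0,0,0],[0,0,0],[0,0,0]]}'
```

```text
time_s: 16.88
ee_pos: [608.7, 62.1, 100.3]
ee_rot: [179.8, -0.0, 1.1]
force: [-0.7, -5.5, 4.9]
gripper_width: 23.5
```

```bash
python3 -m creep '{"offset":[[0,-0.001,0],[0,-0.001,0],[0,-0.001,0]],"rotation":[[0,0,0],[0,0,0],[0,0,0]]}'
```

```text
time_s: 17.25
ee_pos: [608.7, 65.1, 100.4]
ee_rot: [179.8, -0.0, 1.1]
force: [-0.2, -6.3, 4.8]
gripper_width: 23.3
```

```bash
python3 -m creep '{"offset":[[0,-0.001,0],[0,-0.001,0],[0,-0.001,0]],"rotation":[[0,0,0],[0,0,0],[0,0,0]]}'
```

```text
time_s: 17.62
ee_pos: [608.6, 68.1, 100.3]
ee_rot: [179.8, -0.0, 1.1]
force: [-0.3, -5.8, 5.0]
gripper_width: 23.5
```

```bash
python3 -m creep '{"offset":[[0,-0.001,0],[0,-0.001,0],[0,-0.001,0]],"rotation":[[0,0,0],[0,0,0],[0,0,0]]}'
```

```text
time_s: 18.0
ee_pos: [608.6, 71.1, 100.4]
ee_rot: [179.8, -0.0, 1.1]
force: [-0.6, -5.2, 4.3]
gripper_width: 23.4
```

```bash
python3 -m creep '{"offset":[[0,-0.001,0],[0,-0.001,0],[0,-0.001,0]],"rotation":[[0,0,0],[0,0,0],[0,0,0]]}'
```

```text
time_s: 18.38
ee_pos: [608.5, 74.1, 100.3]
ee_rot: [179.8, -0.0, 1.1]
force: [-0.9, -5.5, 4.9]
gripper_width: 23.4
```

```bash
python3 -m creep '{"offset":[[0,-0.001,0],[0,-0.001,0],[0,-0.001,0]],"rotation":[[0,0,0],[0,0,0],[0,0,0]]}'
```

```text
time_s: 18.75
ee_pos: [608.5, 77.1, 100.4]
ee_rot: [179.8, -0.0, 1.1]
force: [-0.9, -5.7, 4.7]
gripper_width: 23.2
```

```bash
python3 -m creep '{"offset":[[0,-0.001,0],[0,-0.001,0],[0,-0.001,0]],"rotation":[[0,0,0],[0,0,0],[0,0,0]]}'
```

```text
time_s: 19.12
ee_pos: [608.4, 80.4, 100.3]
ee_rot: [179.8, -0.0, 1.0]
force: [-1.4, -5.0, 4.3]
gripper_width: 23.6
```

```bash
python3 -m creep '{"offset":[[0,-0.001,0],[0,-0.001,0],[0,-0.001,0]],"rotation":[[0,0,0],[0,0,0],[0,0,0]]}'
```

```text
time_s: 19.5
ee_pos: [608.2, 85.1, 99.7]
ee_rot: [-180.0, 0.0, 1.0]
force: [0.7, -1.4, 0.5]
gripper_width: 23.7
```

The drop came at y ≈ 85: z fell, Fz went from about 4.5 to 0.5 N, and the drag vanished. I'll press down lightly to find where the tip centres.

```bash
python3 -m creep '{"offset":[[0,0,0.0005],[0,0,0]],"rotation":[[0,0,0],[0,0,0]]}'
python3 -m creep '{"offset":[[0,0,0.0005],[0,0,0]],"rotation":[[0,0,0],[0,0,0]]}'
```

```text
time_s: 19.75
ee_pos: [608.1, 85.2, 99.0]
ee_rot: [-180.0, 0.0, 1.0]
force: [0.5, -1.5, -0.4]
gripper_width: 23.5
time_s: 20.0
ee_pos: [608.0, 85.1, 98.6]
ee_rot: [-180.0, 0.0, 1.0]
force: [0.5, -0.7, -1.4]
gripper_width: 23.6
```

```bash
python3 -m creep '{"offset":[[0,0,0.0006],[0,0,0]],"rotation":[[0,0,0],[0,0,0]]}'
python3 -m creep '{"offset":[[0,0,0.0006],[0,0,0]],"rotation":[[0,0,0],[0,0,0]]}'
```

```text
time_s: 20.25
ee_pos: [607.9, 85.0, 98.1]
ee_rot: [-180.0, 0.0, 1.0]
force: [0.2, 0.0, -1.4]
gripper_width: 23.6
time_s: 20.5
ee_pos: [608.0, 84.9, 97.8]
ee_rot: [-180.0, 0.0, 1.0]
force: [-0.1, -0.0, 0.7]
gripper_width: 23.7
```

```bash
python3 -m creep '{"offset":[[0,0,0.0006],[0,0,0]],"rotation":[[0,0,0],[0,0,0]]}'
```

```text
time_s: 20.75
ee_pos: [608.2, 85.0, 97.3]
ee_rot: [-180.0, -0.0, 1.0]
force: [-0.2, 1.9, 1.5]
gripper_width: 23.1
```

Fy is now positive, so the taper is riding on the −y edge of the hole and the centre lies further towards +y. I'll shift that way.

```bash
python3 -m creep '{"offset":[[0,-0.0007,0],[0,0,0]],"rotation":[[0,0,0],[0,0,0]]}'
python3 -m creep '{"offset":[[0,0,0.0006],[0,0,0]],"rotation":[[0,0,0],[0,0,0]]}'
```

```text
time_s: 21.0
ee_pos: [608.2, 85.2, 97.2]
ee_rot: [180.0, -0.0, 1.0]
force: [0.7, -0.6, 0.9]
gripper_width: 23.6
time_s: 21.25
ee_pos: [608.3, 85.3, 96.7]
ee_rot: [180.0, -0.0, 1.0]
force: [-0.2, -0.8, 0.7]
gripper_width: 23.5
```

```bash
python3 -m creep '{"offset":[[0,0,0.0006],[0,0,0]],"rotation":[[0,0,0],[0,0,0]]}'
```

```text
time_s: 21.5
ee_pos: [608.3, 85.4, 96.0]
ee_rot: [180.0, -0.0, 1.0]
force: [-0.5, -0.1, 2.0]
gripper_width: 23.7
```

```bash
python3 -m creep '{"offset":[[0,-0.0003,0.0008],[0,0,0.0005],[0,0,0]],"rotation":[[0,0,0],[0,0,0],[0,0,0]]}'
```

```text
time_s: 21.88
ee_pos: [608.2, 85.6, 94.5]
ee_rot: [180.0, -0.0, 1.0]
force: [0.3, -0.5, 2.1]
gripper_width: 23.6
```

```bash
python3 -m creep '{"offset":[[0,0,0.0008],[0,0,0.0005],[0,0,0]],"rotation":[[0,0,0],[0,0,0],[0,0,0]]}'
```

```text
time_s: 22.25
ee_pos: [608.1, 85.6, 93.2]
ee_rot: [180.0, 0.0, 1.0]
force: [0.6, -1.6, 1.5]
gripper_width: 23.4
```

```bash
python3 -m creep '{"offset":[[0,0,0.0008],[0,0,0.0007],[0,0,0]],"rotation":[[0,0,0],[0,0,0],[0,0,0]]}'
```

```text
time_s: 22.62
ee_pos: [608.1, 85.7, 91.7]
ee_rot: [180.0, 0.0, 1.0]
force: [0.8, -1.6, 0.3]
gripper_width: 23.2
```

```bash
python3 -m creep '{"offset":[[0,0,0.0008],[0,0,0.0007],[0,0,0]],"rotation":[[0,0,0],[0,0,0],[0,0,0]]}'
```

```text
time_s: 23.0
ee_pos: [608.1, 85.7, 90.2]
ee_rot: [180.0, 0.0, 1.0]
force: [0.5, -1.5, 1.4]
gripper_width: 23.5
```

```bash
python3 -m creep '{"offset":[[0,0,0.0008],[0,0,0.0005],[0,0,0]],"rotation":[[0,0,0],[0,0,0],[0,0,0]]}'
```

```text
time_s: 23.38
ee_pos: [608.1, 85.7, 89.0]
ee_rot: [180.0, 0.0, 1.0]
force: [1.1, -2.4, 1.8]
gripper_width: 23.0
```

```bash
python3 -m creep '{"offset":[[0,0,0.0006],[0,0,0.0004],[0,0,0]],"rotation":[[0,0,0],[0,0,0],[0,0,0]]}'
```

```text
time_s: 23.75
ee_pos: [608.1, 85.7, 88.0]
ee_rot: [180.0, 0.0, 1.0]
force: [1.5, -2.6, 0.1]
gripper_width: 23.5
```

```bash
python3 -m creep '{"offset":[[0,0,0.0005],[0,0,0]],"rotation":[[0,0,0],[0,0,0]]}'
```

```text
time_s: 24.0
ee_pos: [608.1, 85.7, 87.5]
ee_rot: [180.0, -0.0, 1.0]
force: [0.6, -1.2, 1.4]
gripper_width: 23.1
```

```bash
python3 -m creep '{"offset":[[0,0,0.0004],[0,0,0]],"rotation":[[0,0,0],[0,0,0]]}'
```

```text
time_s: 24.25
ee_pos: [608.2, 85.7, 87.4]
ee_rot: [180.0, -0.0, 1.0]
force: [-0.1, -1.3, 3.1]
gripper_width: 23.1
```

One more light press to confirm it is seated.

```bash
python3 -m creep '{"offset":[[0,0,0.0005],[0,0,0]],"rotation":[[0,0,0],[0,0,0]]}'
```

```text
time_s: 24.5
ee_pos: [608.2, 85.7, 87.4]
ee_rot: [180.0, -0.0, 1.0]
force: [-1.4, -2.7, 6.6]
gripper_width: 23.0
```

Fz rises with z stuck at 87.4, so the shoulder is on the rim. I'll ease off, release and retreat.

```bash
python3 -m creep '{"offset":[[0,0,-0.0004],[0,0,0],[0,0,0],[0,0,0],[0,0,0]],"rotation":[[0,0,0],[0,0,0],[0,0,0],[0,0,0],[0,0,0]]}' 0.4 5
python3 -m creep '{"offset":[[0,0,0],[0,0,0],[0,0,-0.01],[0,0,-0.02],[0,0,-0.03]],"rotation":[[0,0,0],[0,0,0],[0,0,0],[0,0,0],[0,0,0]]}'
python3 -m creep '{"offset":[[0,0,-0.05],[0,0.02,-0.05],[-0.05,0.03,0],[-0.06,0,0],[-0.06,0,0]],"rotation":[[0,0,0],[0,0,0],[0,0,0],[0,0,0],[0,0,0]]}'
python3 -m creep '{"offset":[[-0.06,0.05,0],[-0.03,0.06,0],[0,0.06,0],[0,0.06,0],[0,0,0]],"rotation":[[0,0,0],[0,0,0],[0,0,0],[0,0,0],[0,0,0]]}'
python3 -c "
from h import *
for n in P: cv2.imwrite(f'pics/{n}6.png',grab_frame(n)[:,:,::-1])
a=cv2.imread('pics/top6.png')[110:260,180:400];b=cv2.imread('pics/scene6.png')[110:260,260:480]
cv2.imwrite('pics/c6.png',cv2.resize(np.vstack([a,b]),None,fx=2,fy=2))
b=cv2.imread('pics/scene6.png')[155:235,320:430]
cv2.imwrite('pics/c6z.png',cv2.resize(b,None,fx=7,fy=7))"
```

```text
time_s: 25.12
ee_pos: [608.1, 85.8, 86.9]
ee_rot: [180.0, 0.0, 1.0]
force: [-0.1, -0.2, -0.2]
gripper_width: 55.0
time_s: 25.75
ee_pos: [607.7, 85.7, 147.6]
ee_rot: [180.0, 0.1, 1.0]
force: [0.6, -0.7, 0.9]
gripper_width: 54.3
time_s: 26.38
ee_pos: [437.4, 32.4, 247.8]
ee_rot: [-180.0, -0.1, 1.0]
force: [-1.1, -0.3, -0.3]
gripper_width: 54.5
time_s: 27.0
ee_pos: [366.7, -187.9, 247.8]
ee_rot: [179.9, -0.1, 0.6]
force: [-0.6, 0.6, -0.4]
gripper_width: 54.8
```

View pics/c6.png

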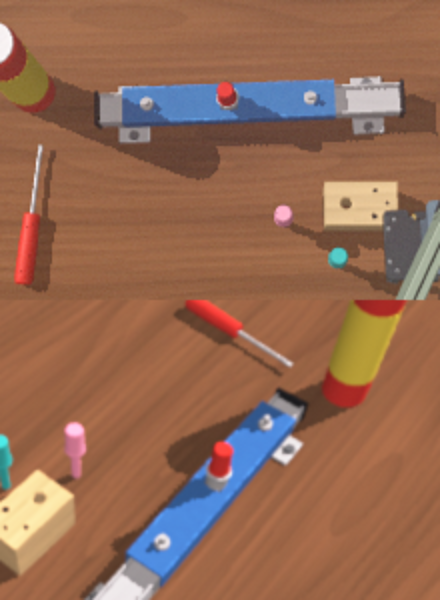

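View pics/c6z.png

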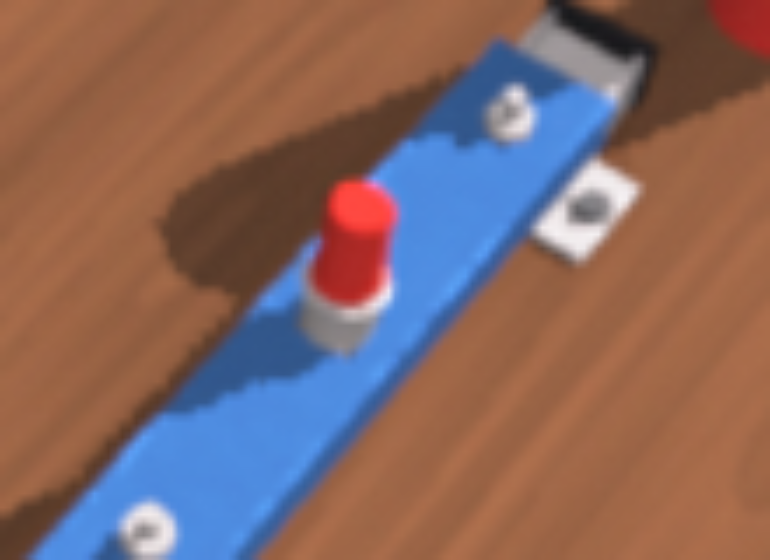

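View pics/scene6.png

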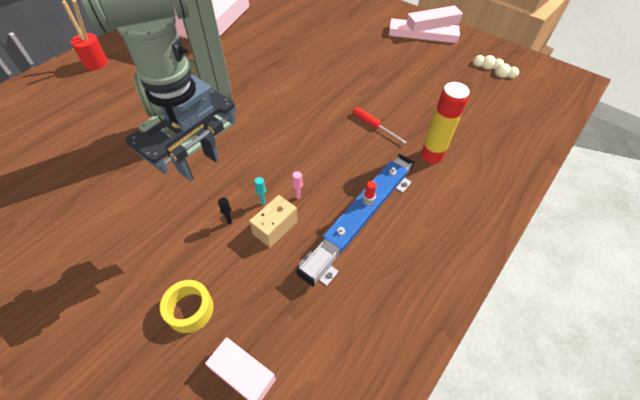

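The knob sits flush on the boss at scene (370,190), with no shank showing. The bystanders are where they were and the arm is clear, so I'm handing in.

```bash
python3 -c "
from workcell import env
print(env.job_done())"
```

```text
the job is handed in; nothing more can be done
None
```

The red-knobbed pin is locked fully home through the boss of the blue slide. I released it and handed the job in at about 27 s of the 72 s allowed.

- **Finding the hole:** I lifted the pin from the block and lowered it down the boss onto the bar, touching at about 5 N. I then worked the slide about 85 mm towards +y. The tip dropped at y ≈ 85 mm: height fell, the upward force dropped from about 4.5 N to 0.5 N, and the drag disappeared.
- **Seating:** I centred the pin by feel and eased it down. It stopped with the tool at 87.4 mm, 13 mm below bar contact as expected, and the upward force rose to 6.6 N without further movement.
- **Forces:** No force reading passed about 8 N.
- **Last pictures:** They show the knob flush on the boss with no shank visible. The look-alikes and bystanders are in place and the gripper is clear.
- **Disagreement:** The two cameras differed by about 2.5 mm on the boss position. That was within the boss's flare, and the pin went in without any noticeable contact force.

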